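# Seat a test disc in the spin photometer and latch its lid

## Robot

A 6-joint arm with a two-finger parallel gripper is mounted at the origin on a cart in front of the work surface, level with it; the furniture and walls round the work are solid. World frame = base frame: x ahead of the robot, y to its left, z up, the work surface at z = 0. Lengths are in mm, angles in degrees, forces in N, time in s.
With the tool pointing down it reaches from about 300 to 850 mm from the base axis. Payload 4.2 kg.
Tool frame: the origin (TCP) lies at the very end of the fingers, on their centre line; the grasp point (between the pads) lies 19 mm behind it; z points along the fingers, y is the line along which they close (so a half turn about z gives the same grasp; the last joint's range is limited). The gripper opens to 91 mm and grips with 3 to 60 N. Pads are 32 mm wide; open, the fingers measure 118 mm over their backs; the gripper's body (76 mm by 178 mm) begins 60 mm behind the grasp point.
Start: joints at [-64.343, 18.312, 89.639, -0, 72.044, -1.146], TCP at [259.287, -513.238, 213.976] pointing down, gripper open.
Joint ranges: [-177.97, 177.97], [-48.28, 115.42], [12.27, 149.76], [-77.06, 257.06], [2.81, 150.46], [-146.56, 146.56]. Speed limits (degrees/s): [147.25, 147.25, 180, 180, 180, 180].

## Interface

Orientations are given as [roll, pitch, yaw] about the fixed x, y, z axes, in that order (R = Rz(yaw) Ry(pitch) Rx(roll)).
In Python, from workcell import env gives the robot as it stands.
- The arm moves only by the shell command python3 -m pendant 'ROWS' [FORCE]. ROWS is a JSON object of lists of equal length, an entry for each row: "translation": the shift along the tool's x, y, z in mm, a list of three; "roll": the turn about the tool's z in rad; "hand": the closure in counts, from 0 (fully open) to 255 (shut). In form: {"translation": [[dx, dy, dz], ...], "roll": [roll, ...], "hand": [hand, ...]}. A call has exactly 8 rows; each row shifts and turns the commanded pose from where the row before left it, along the tool's axes as they then stand; what a row does not reach is not made up. A row lasts 1/12 s, in which the tool goes at most 41.7 mm and 7.16 degrees, less where a joint would pass 70% of its speed; a pose out of reach is approached as far as the arm can. A call with a gripper value outside its range is refused whole. The fingers move at their own pace and stop on an object; FORCE is the grip in N (left out, the last holds). Time passes only in rows, so rows that do not move let the fingers close, or fill a call up. It gives the time, the measured TCP pose, the force, the opening and the grip force at its end, in the units of the state.
- env.state(): the state, without advancing time (a new reading comes with each control period).
- env.grab_frame(name): name is "side" or "top"; returns a dict with "frame" (480x640x3 uint8, red, green, blue), "z_map" (480x640 float32, mm along the optical axis (not along the pixel's ray), 0 where there is no reading), "fx", "fy", "cx", "cy" (pixels), "dist" ([k1, k2, p1, p2, k3] as OpenCV has them; the pictures are not rectified), "pose" (4x4, takes a point from camera to world coordinates). Camera axes: x right, y down, z forward; pixel columns grow to the right and rows downward; lengths in mm; the calibration is good to about 2 mm. A picture is of the moment at which its call begins.
- env.job_done(): hands the job in; it is judged then, once.
Trained networks look in a picture, given as the dict that the camera call returned (one of the last four; its "shot" number tells which), for a name from the list of things; names that differ only in an ending like _2 or _b are one class to them, and where a whole thing is asked for, a point or a joint stands for the part that bears it (a point fixed in the world has none). Each returns a list of dicts, best first, with "score" (0 to 1); they miss things now and then, are a little off and sometimes report something else, mostly with a low value. They report only what shows in the picture. A call takes as long as a camera call. They do not tell look-alikes from the thing itself.
- env.recognise(picture, label): "rect" ([centre column, centre row, width, height] in pixels, round what is visible of it).
- env.regions_of(picture, label): "pixels" (480x640 bool, what is visible of it) and "rect" ([centre column, centre row, width, height] in pixels, round what is visible of it).
The state is a dict: "time_s": time; "qpos": joint angles; "qvel": joint speeds; "effort": joint torques, N m; "ee_pos": TCP position; "ee_rot": TCP orientation; "force": force on the tool from outside, world axes, zero at the start; "torque": the same for the moment, N m; "gripper_width": finger opening in mm; "gripper_force": force on a finger pad.
Only numpy, scipy, OpenCV 4.12 (cv2) and the standard library are available. Lean on these libraries where they do the work, as an engineer would, in place of code of your own. Each camera call takes 0.05 s, during which the arm holds its last target. There are 200 camera calls.

## Task

Start a pool-water reading: take the smaller of the two black test discs on the left, set it over the spindle of the open photometer in the middle of the worktop so that it lies flat and fully down on the hub, and let go of it. Then swing the sprung lid over and press its free edge down gently until you feel the catch click past and hold the lid shut; ease off at once, do not force the lid, and leave the other things on the bench alone.

Things in the scene. Friction and masses are not known exactly. Their poses are not given: they have to be found in the camera images.
- disc_mid (a point): centre (half-way up) of the smaller black test disc with a ring of pale dots: 40 mm across, 12 mm thick, round, 30 g, lying flat on the worktop; in its middle is a socket 17 mm wide, open below (from above a 9 mm hole shows); its z axis is the disc's axis. Grasp it by the rim.
- spindle (a point): point on the photometer's spindle axis, level with the hub's flat seat (26 mm across) for the disc's underside, 52 mm above the worktop. A nose 13.6 mm across, narrower at its tip, stands up 8 mm from the seat and fits the disc's socket. With the disc down, its centre is on this axis, 6 mm above this point. The hub turns freely. z up; x, y as for well_rim.
- well_rim (a point): centre of the rim of the round well about the spindle, 85 mm above the worktop; the well's floor is 10 mm below the seat; it is clear to 40 mm from the axis at seat height and 52 mm at the rim. Its x axis runs along the lid's hinge, away from the robot at zero yaw; y points away from the hinge, to the catch. The open lid starts 70 mm off on the -y side: keep the gripper narrow along y.
- lid_hinge (a point): middle of the lid's hinge line, 73 mm to the -y side of the spindle axis, 88 mm above the worktop; axes as for well_rim; the hinge line is its x axis.
- meter_lid (a joint): hinge angle of the round black lid (130 mm across, 30 mm thick; shut, its outer face is flat and 29 mm above the hinge line): 0 = flat shut, 1.92 = fully open, leaning back past upright, its top edge then 217 mm above the worktop. A spring (up to 0.3 N m) swings it fully open again unless the catch holds it. Latched it reads 0.005 to 0.105, as the catch is set.
- lid_press (a point): where to press the lid: on its outer face, 117 mm from the hinge line, half-way along it, 20 mm inside the free edge; moves with the lid; z is the face's outward normal, y points away from the hinge. Holding the nearly shut lid down takes about 2 N here. More than 14 N on the nearly shut lid strains it; one that has not clicked springs open again.
- catch_mount (a point): snap catch's foot (grey block, sprung hook with blue nose, top up to 130 mm high) at the lid's free edge. Its set height differs by 13 mm, so feel for it: starting with the lid edge 22 to 8 mm above flat, the force at lid_press climbs over 3 mm from 2 N to a peak of 5 to 10 N, then falls below 2 N as a steel roller on the lid snaps under; 1 to 3 mm deeper a rubber stop, 15 N/mm, ends it.
- old_disc: a larger used black test disc, 49 mm across, 12 mm thick, lying flat; origin at the centre of its underside. Not to be used or moved.
- cuvette: clear square cuvette standing upright, 23 x 23 x 102 mm; origin at the centre of its underside. Leave it alone.
- dropper: small white dropper bottle with a yellow band, 27 mm across, 85 mm tall; origin at the centre of its underside. Leave it alone.
- dish: clear shallow sample dish, 48 mm across, 17 mm tall; origin at the centre of its underside. Leave it alone.
Things that resemble listed ones, but are neither listed nor needed, are in the scene too. Leave any turquoise look-alike of the part that bears disc_mid alone.

How it is judged (in metres and radians):
On the way:
1. the smaller disc lies flat and fully down on the hub, over the spindle, and has been let go, with the lid still open (horizontal distance between disc_mid and spindle below 0.004 m and z of disc_mid in the frame of spindle below 0.009 m and angle between disc_mid's own z axis and vertical below 0.1 rad and contact force between the fingers and disc below 0.1 N and value of joint meter_lid above 1 rad), for 0.2 s.
At the end, for the whole second after the job is handed in: the lid is held shut by its catch on its own (hinge angle below 0.13 rad, at rest), with the smaller disc under it flat and fully down on the hub: centred on the spindle within 4 mm, its centre less than 9 mm above the seat, tilted less than 0.1 rad (horizontal distance between disc_mid and spindle below 0.004 m and z of disc_mid in the frame of spindle below 0.009 m and angle between disc_mid's own z axis and vertical below 0.1 rad and value of joint meter_lid below 0.13 rad and velocity of joint meter_lid between -0.05 and 0.05 rad/s); the robot touches nothing.
It fails at once if the robot presses on the nearly shut lid (hinge angle below 0.3 rad) with more than 14 N (value of joint meter_lid below 0.3 rad and contact force between any of the fingers, the arm and meter_lid above 14 N).
It fails at once if the larger disc, the cuvette, the dropper bottle or the sample dish is moved by more than 30 mm (distance of any of old_disc, cuvette, dropper, dish from where it was at the start of the episode above 0.03 m).
It also fails if it takes over 70 s, if anything falls off the work surface, if the arm or the gripper's body presses on something with over 40 N, if the wrist force passes 120 N, or if a joint passes its speed limit or range.

## Working session

There is one attempt and no reset: what is moved stays moved. The work goes in short steps, Python scripts to look and compute and a shell command to move; the robot and the scene stay as the last step left them, time stands still between calls to the robot, and variables do not carry over. Pictures are saved under pics/ and viewed, at most 10 in all, crops included, and the job is handed in when it is done.

```bash
mkdir -p pics; ls
cat > h.py <<'E'
import numpy as np,cv2
from workcell import env
def unproj(p,px,z=None,plane=None):
    px=np.asarray(px,float).reshape(-1,1,2)
    K=np.array([[p["fx"],0,p["cx"]],[0,p["fy"],p["cy"]],[0,0,1]])
    n=cv2.undistortPoints(px,K,np.array(p["dist"],float)).reshape(-1,2)
    r=np.c_[n,np.ones(len(n))]; T=np.array(p["pose"])
    if plane is None: return (T[:3,:3]@(r*np.reshape(z,(-1,1))).T).T+T[:3,3]
    d=(T[:3,:3]@r.T).T
    return T[:3,3]+d*((plane-T[2,3])/d[:,2])[:,None]
def cloud(p,mask):
    v,u=np.nonzero(mask&(p["z_map"]>0))
    return unproj(p,np.c_[u,v],p["z_map"][v,u])
E
cat > a.py <<'E'
from h import *
for n in("top","side"):
    p=env.grab_frame(n); cv2.imwrite(f"pics/{n}0.png",p["frame"][:,:,::-1])
    print(n,np.round(p["pose"],3).tolist())
    for l in("disc_mid","old_disc","meter_lid","catch_mount","cuvette","dropper","dish"):
        try:
            for r in env.regions_of(p,l)[:4]:
                c=cloud(p,r["pixels"]); 
                print(l,round(r["score"],2),np.round(r["rect"]),len(c),"med",np.round(np.median(c,0),1) if len(c) else '', "p2/98",np.round(np.percentile(c,[2,98],axis=0),0).tolist() if len(c) else '')
        except Exception as e: print(l,e)
E
python3 a.py
```

```text
pics
top [[0.004, -0.978, 0.211, 255.134], [-1.0, -0.003, 0.005, -41.384], [-0.004, -0.211, -0.978, 1358.007], [0.0, 0.0, 0.0, 1.0]]
disc_mid 0.68 [242. 266.  16.  18.] 235 med [487.6 136.3  10.8] p2/98 [[469.0, 117.0, -2.0], [505.0, 155.0, 17.0]]
disc_mid 0.54 [266. 244.  14.  20.] 212 med [541.9  82.4  11.2] p2/98 [[524.0, 65.0, 0.0], [560.0, 101.0, 17.0]]
old_disc 0.65 [181. 284.  24.  25.] 345 med [441.7 279.7  10.5] p2/98 [[419.0, 258.0, -1.0], [465.0, 302.0, 18.0]]
catch_mount 0.68 [355. 240. 111. 101.] 7984 med [ 535.  -120.5   69.5] p2/98 [[434.0, -228.0, 21.0], [623.0, -9.0, 211.0]]
cuvette 0.69 [235. 181.  17.  24.] 278 med [678.7 154.1  66.4] p2/98 [[671.0, 142.0, 3.0], [697.0, 168.0, 104.0]]
cuvette 0.33 [352. 240. 115. 103.] 7991 med [ 534.9 -120.1   69.5] p2/98 [[434.0, -227.0, 22.0], [624.0, -8.0, 212.0]]
dropper 0.66 [185. 194.  15.  16.] 169 med [651.4 269.7  47. ] p2/98 [[644.0, 261.0, 3.0], [666.0, 286.0, 84.0]]
dish 0.63 [462. 295.  21.  23.] 345 med [ 413.8 -387.2    4.7] p2/98 [[390.0, -406.0, -3.0], [436.0, -364.0, 20.0]]
dish 0.63 [354. 239. 113. 106.] 7833 me
[... 324 characters left out ...]
_disc 0.94 [187. 350.  26.  22.] 496 med [434.9 284.5   9.4] p2/98 [[416.0, 262.0, 0.0], [462.0, 306.0, 12.0]]
meter_lid 0.9 [374. 196.  46.  63.] 2428 med [ 559.6 -197.7  152.5] p2/98 [[502.0, -225.0, 94.0], [613.0, -163.0, 212.0]]
meter_lid 0.31 [343. 229. 115. 141.] 8522 med [ 521.  -113.9   70.4] p2/98 [[426.0, -220.0, 7.0], [609.0, 3.0, 206.0]]
catch_mount 0.89 [343. 229. 111. 139.] 8191 med [ 519.3 -112.2   70.6] p2/98 [[426.0, -215.0, 11.0], [600.0, 2.0, 204.0]]
cuvette 0.79 [202. 252.  10.  47.] 500 med [674.3 159.4  57.8] p2/98 [[669.0, 148.0, 3.0], [697.0, 170.0, 101.0]]
dropper 0.95 [154. 280.  17.  37.] 400 med [647.8 279.1  37.1] p2/98 [[642.0, 267.0, 3.0], [657.0, 290.0, 78.0]]
```

Run:
```python
import cv2,numpy as np
a=cv2.imread("pics/top0.png")[160:320,160:480]; b=cv2.imread("pics/side0.png")[140:380,130:450]
a=cv2.resize(a,(640,320),interpolation=3)
cv2.imwrite("pics/crop_top.png",cv2.resize(cv2.imread("pics/top0.png")[170:310,160:420],(780,420),interpolation=2))
cv2.imwrite("pics/crop_side.png",cv2.resize(b,(800,600),interpolation=2))
```

```text
(no output)
```

View pics/crop_top.png

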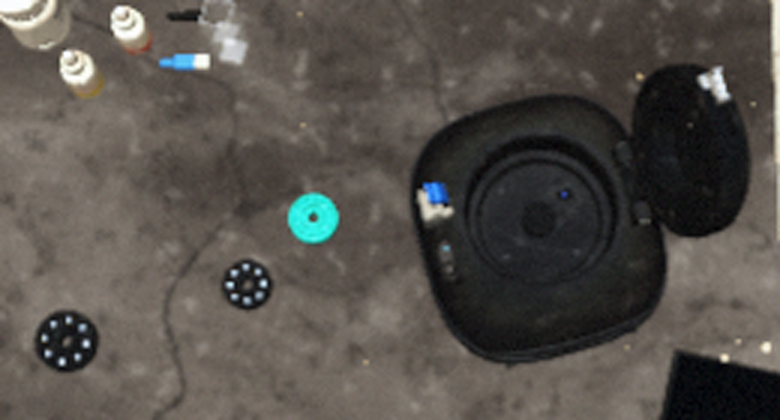

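View pics/crop_side.png

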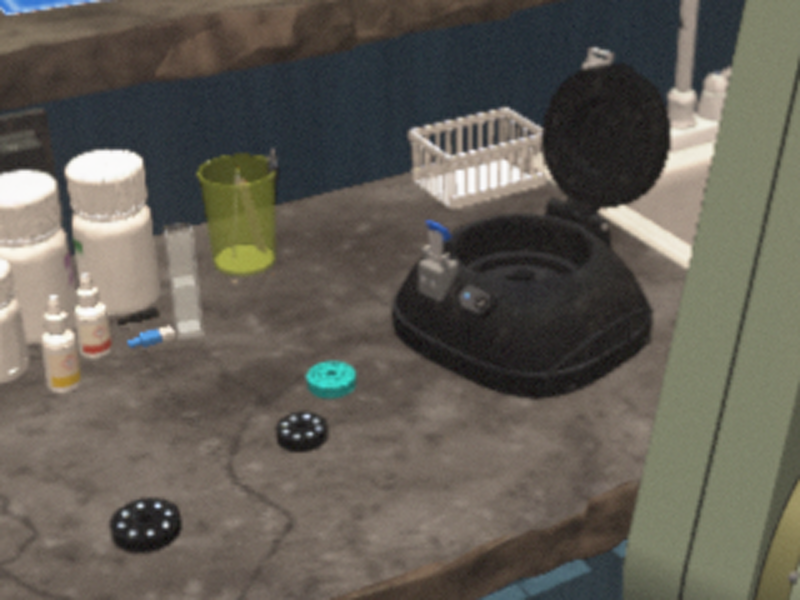

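```bash
cat > b.py <<'E'
from h import *
s=env.state(); print({k:np.round(s[k],2).tolist() for k in("time_s","qpos","ee_pos","ee_rot","force","gripper_width")})
def ell(p,m,z):
    # back-project outline to plane z, min enclosing circle
    c=max(cv2.findContours(m.astype(np.uint8),cv2.RETR_EXTERNAL,cv2.CHAIN_APPROX_NONE)[0],key=len).reshape(-1,2)
    P=unproj(p,c,plane=z)[:,:2].astype(np.float32); return cv2.minEnclosingCircle(P)
for n in("top","side"):
    p=env.grab_frame(n)
    for l in("disc_mid","old_disc"):
        for r in env.regions_of(p,l)[:2]:
            print(n,l,round(r["score"],2),np.round(r["rect"],1),"@6",np.round(unproj(p,r["rect"][:2],plane=6)[0],1),"circ@12",np.round(np.r_[ell(p,r["pixels"],12)],1))
    if n=="top":
        print("hub guess",np.round(unproj(p,[[340,243.3]],plane=52),1))
    C=cloud(p,np.ones((480,640),bool))
    if n=="top":
        r=np.hypot(C[:,0]-525,C[:,1]+115)
        print("catch top pts", np.round(np.median(C[(C[:,2]>100)&(C[:,1]>-60)&(C[:,1]<20)&(C[:,0]>450)&(C[:,0]<620)],0),1))
    # lid plane
    m=(C[:,2]>105)&(C[:,2]<215)&(C[:,1]<-140)&(C[:,1]>-260)&(C[:,0]>470)&(C[:,0]<640)
    L=C[m]
    for _ in range(4):
        c0=L.mean(0); nrm=np.linalg.svd(L-c0)[2][2]; L=L[abs((L-c0)@nrm)<6]
    if nrm[1]<0:nrm=-nrm
    print(n,"lid n",len(L),np.round(c0,1),np.round(nrm,3),"yaw",np.degrees(np.arctan2(-nrm[0],nrm[1])))
p=env.grab_frame("top")
cv2.imwrite("pics/meter.png",cv2.resize(np.clip(p["frame"][190:290,290:415,::-1].astype(float)*2.2,0,255).astype(np.uint8),(750,600),interpolation=2))
cv2.imwrite("pics/discs.png",cv2.resize(p["frame"][225:300,170:290,::-1],(720,450),interpolation=2))
E
python3 b.py
```

```text
{'time_s': 0.8, 'qpos': [-64.34, 18.31, 89.64, 0.0, 72.04, -1.15], 'ee_pos': [259.32, -513.25, 214.03], 'ee_rot': [179.99, -0.0, 26.8], 'force': [0.34, 0.36, -0.33], 'gripper_width': 91.22}
top disc_mid 0.66 [266.4 243.6  12.   18.3] @6 [539.4  78.9   6. ] circ@12 [540.7  83.7  19.9]
top disc_mid 0.56 [242.6 266.1  15.5  15.5] @6 [483.7 135.2   6. ] circ@12 [487.5 136.5  21.2]
top old_disc 0.81 [182.6 283.6  23.3  24.4] @6 [440.8 277.8   6. ] circ@12 [440.6 279.6  26.1]
hub guess [[530.9 -98.4  52. ]]
catch top pts [536.8 -19.4 119.6]
top lid n 734 [ 562.3 -197.5  166.7] [-0.264  0.884  0.387] yaw 16.643270465487422
side disc_mid 0.7 [250.7 313.2  22.4  18.8] @6 [482.9 140.4   6. ] circ@12 [475.8 142.6  26.8]
side disc_mid 0.63 [372.4 196.1  54.3  72.2] @6 [ 824.4 -400.6    6. ] circ@12 [ 865.2 -407.6  261.8]
side old_disc 0.67 [188.8 349.4  28.1  27.2] @6 [439.6 280.9   6. ] circ@12 [432.  281.5  31.5]
side lid n 870 [ 548.6 -195.7  162. ] [-0.247  0.907  0.34 ] yaw 15.254381072361452
```

View pics/meter.png

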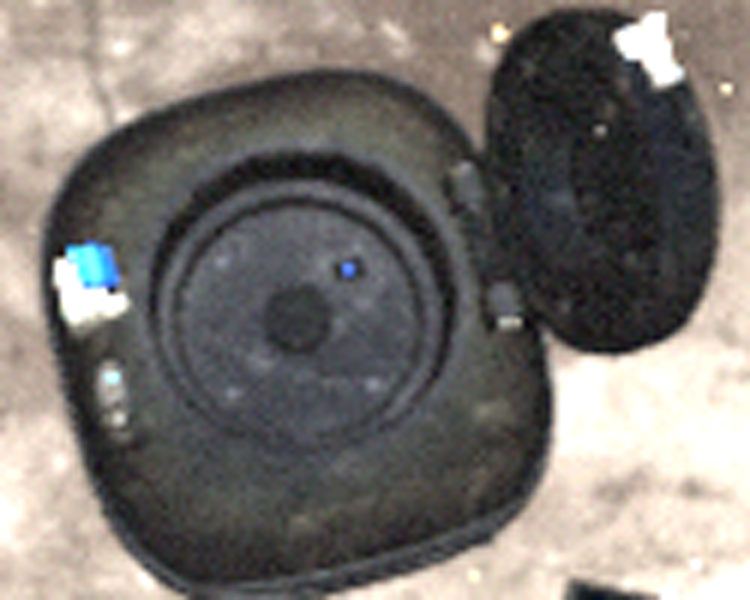

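View pics/discs.png

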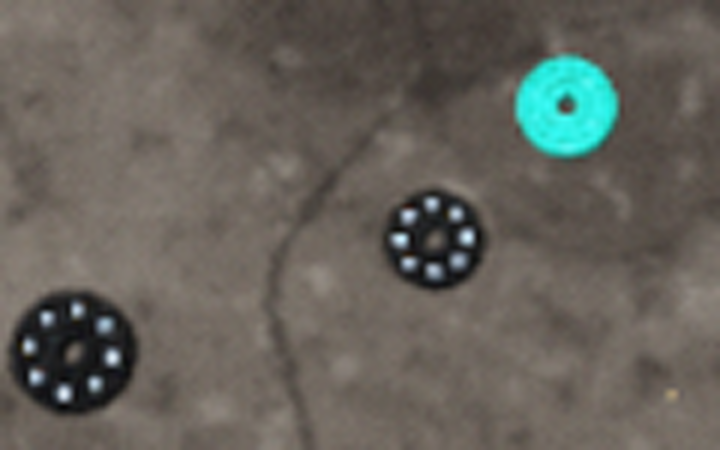

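```bash
cat > c.py <<'E'
from h import *
def dots(p,c,r=13):
    f=p["frame"].astype(int); g=f.min(2)
    m=np.zeros(g.shape,bool); u,v=map(int,np.round(c)); m[v-r:v+r,u-r:u+r]=1
    # dark blob filled -> centroid via dark mask hull
    d=((f.max(2)<75)&m).astype(np.uint8)
    n,lab,st,ce=cv2.connectedComponentsWithStats(d); k=1+np.argmax(st[1:,4])
    c=max(cv2.findContours((lab==k).astype(np.uint8),0,1)[0],key=len)
    h=cv2.convexHull(c); M=np.zeros(g.shape,np.uint8); cv2.fillConvexPoly(M,h,1)
    inner=cv2.erode(M,np.ones((3,3)))
    v,u=np.nonzero(M); rec=(u.mean(),v.mean()),u.ptp() if 0 else np.ptp(u)+1,np.ptp(v)+1
    b=(inner>0)&(g>90); v,u=np.nonzero(b); w=g[b]-80
    return rec,(np.average(u,weights=w),np.average(v,weights=w)) if len(u) else None
T=env.grab_frame("top");S=env.grab_frame("side")
for n,p,c in(("top",T,(242.5,265)),("side",S,(250.7,313))):
    rec,d=dots(p,c); print(n,rec,d,"dots@12",np.round(unproj(p,[d],plane=12),1),"sil@7",np.round(unproj(p,[rec[0]],plane=7),1), p["fx"])
# hub: dark circle template search, via projected-plane rectification at z=52
for n,p,x0 in(("top",T,(531,-98)),("side",S,(531,-98))):
    P=np.array(p["pose"]);K=np.array([[p["fx"],0,p["cx"]],[0,p["fy"],p["cy"]],[0,0,1]]);Ri=P[:3,:3].T
    xs=np.arange(x0[0]+60,x0[0]-60,-.5);ys=np.arange(x0[1]+60,x0[1]-60,-.5)
    X,Y=np.meshgrid(xs,ys,indexing="ij");W=np.c_[X.ravel(),Y.ravel(),np.full(X.size,52.)]
    q=cv2.projectPoints(W,cv2.Rodrigues(Ri)[0],-Ri@P[:3,3],K,np.array(p["dist"],float))[0].reshape(*X.shape,2).astype(np.float32)
    R=cv2.remap(p["frame"],q[...,0],q[...,1],cv2.INTER_CUBIC); g=R.astype(np.float32).mean(2)
    k=np.zeros((77,77),np.float32);yy,xx=np.mgrid[-38:39,-38:39]/2;rr=np.hypot(yy,xx)
    a=rr<12.5;b=(rr>13.5)&(rr<18.5);k[a]=-1/a.sum();k[b]=1/b.sum()
    sc=cv2.filter2D(g,-1,k)[60:-60,60:-60]; i,j=np.unravel_index(sc.argmax(),sc.shape)
    print(n,"hub",xs[i+60],ys[j+60],sc.max(),np.median(sc))
    cv2.imwrite(f"pics/rect_{n}.png",cv2.convertScaleAbs(R[:,:,::-1],alpha=2.5))
a,b=[cv2.imread(f"pics/rect_{n}.png") for n in("top","side")]
cv2.imwrite("pics/rect.png",cv2.resize(np.hstack([a,b]),(800,400)))
E
python3 c.py
```

```text
top ((np.float64(241.97424892703862), np.float64(264.6609442060086)), np.int64(17), np.int64(17)) (np.float64(241.47079490557752), np.float64(263.9644268774704)) dots@12 [[487.9 137.3  12. ]] sil@7 [[487.  136.7   7. ]] 567.2304011281218
side ((np.float64(250.22340425531914), np.float64(312.4432624113475)), np.int64(21), np.int64(16)) (np.float64(250.27846674182638), np.float64(309.81003382187146)) dots@12 [[485.7 139.6  12. ]] sil@7 [[484.4 140.7   7. ]] 552.7244531260197
top hub 531.5 -96.0 12.165099 -1.0562689
side hub 537.5 -96.0 13.319726 -0.2554698
```

View pics/rect.png

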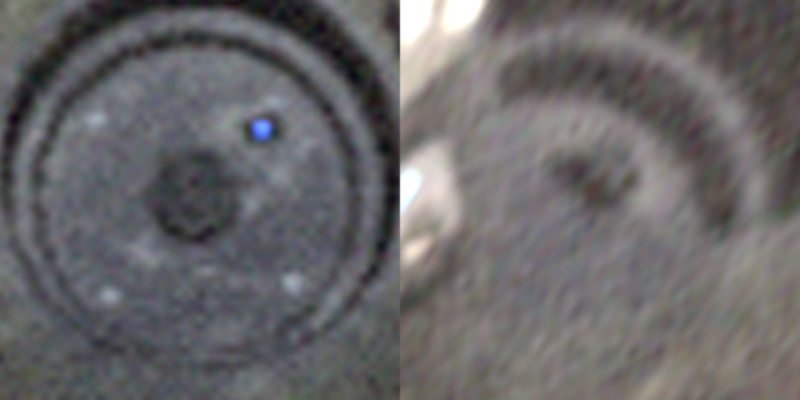

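The smaller black dotted disc at top pixel (242,265) is the target. The larger black one at (182,284) is old_disc, and the plain turquoise one at (265,243) is the look-alike. The enlarged crops confirm this. The hub is at top pixel (339,243), with the lid on the -y side and a yaw of about 16°.

```bash
python3 -m pendant '{"translation":[[20,-19,-12],[28,-27,-6],[28,-27,-6],[28,-27,-6],[28,-27,-6],[28,-27,-6],[28,-27,-6],[28,-27,-6]],"roll":[0,0,0,0,0,0,0,0],"hand":[70,70,70,70,70,70,70,70]}' 10
python3 -m pendant '{"translation":[[28,-27,0],[28,-27,0],[28,-27,0],[28,-27,0],[28,-27,0],[28,-27,0],[28,-27,0],[28,-27,0]],"roll":[0,0,0,0,0,0,0,0],"hand":[85,85,85,85,85,85,85,85]}'
cat > m.py <<'E'
import sys,numpy as np
from workcell import env
s=env.state(); t=np.array(eval(sys.argv[1]),float)
psi=np.radians(s["ee_rot"][2]); d=t-np.array(s["ee_pos"]); c,q=np.cos(psi),np.sin(psi)
print("t",s["time_s"],"tool shift",np.round([d[0]*c+d[1]*q,d[0]*q-d[1]*c,-d[2]],1),"pos",np.round(s["ee_pos"],1),np.round(s["ee_rot"],2),"F",np.round(s["force"],2),"w",round(s["gripper_width"],1),s["gripper_force"])
E
python3 m.py 486.5,138.3,3
```

```text
time_s: 1.92
ee_pos: [358.4, -228.4, 268.4]
ee_rot: [180.0, -0.0, 26.8]
force: [1.0, -0.5, 0.4]
gripper_width: 66.3
gripper_force: 0.0
time_s: 2.58
ee_pos: [461.0, 65.6, 268.2]
ee_rot: [180.0, -0.0, 26.8]
force: [1.0, -0.9, 0.6]
gripper_width: 61.0
gripper_force: 0.0
t 2.5833 tool shift [ 55.5 -53.3 265.2] pos [461.   65.6 268.2] [ 1.7997e+02 -4.0000e-02  2.6830e+01] F [ 1.04 -0.86  0.58] w 61.0 0.0
```

```bash
python3 -m pendant '{"translation":[[20,-20,30],[20,-20,30],[15.5,-13.3,30],[0,0,40],[0,0,40],[0,0,30],[0,0,20],[0,0,0]],"roll":[0,0,0,0,0,0,0,0],"hand":[85,85,85,85,85,85,85,85]}'
python3 m.py 486.5,138.3,3
```

```text
time_s: 3.25
ee_pos: [483.0, 135.4, 44.0]
ee_rot: [-179.9, 0.5, 26.8]
force: [-0.4, -1.2, 0.0]
gripper_width: 61.0
gripper_force: 0.0
t 3.25 tool shift [ 4.4 -1.  41. ] pos [483.  135.4  44. ] [-179.89    0.53   26.82] F [-0.45 -1.21  0.04] w 61.0 0.0
```

```bash
python3 -m pendant '{"translation":[[0,0,0],[0,0,10],[0,0,10],[0,0,8],[0,0,0],[0,0,0],[0,0,0],[0,0,0]],"roll":[0,0,0,0,0,0,0,0],"hand":[85,85,85,85,85,85,85,85]}'
python3 m.py 486.5,138.3,3
```

```text
time_s: 3.92
ee_pos: [486.8, 136.3, 20.4]
ee_rot: [180.0, -0.1, 26.8]
force: [-0.0, -0.0, -0.1]
gripper_width: 60.7
gripper_force: 0.0
t 3.9167 tool shift [ 0.7 -1.9 17.4] pos [486.8 136.3  20.4] [ 1.7998e+02 -6.0000e-02  2.6800e+01] F [-0.03 -0.04 -0.12] w 60.7 0.0
```

```bash
python3 -m pendant '{"translation":[[0.7,-1.9,8],[0,0,7],[0,0,3],[0,0,0],[0,0,0],[0,0,0],[0,0,0],[0,0,0]],"roll":[0,0,0,0,0,0,0,0],"hand":[85,85,85,85,120,170,170,170]}' 4
python3 -m pendant '{"translation":[[0,0,0],[0,0,0],[0,0,0],[0,0,0],[0,0,0],[0,0,0],[0,0,0],[0,0,0]],"roll":[0,0,0,0,0,0,0,0],"hand":[170,170,170,120,90,85,85,85]}'
python3 m.py 486.5,138.3,2
```

```text
time_s: 4.58
ee_pos: [486.3, 138.2, 2.1]
ee_rot: [180.0, -0.0, 26.8]
force: [0.3, -0.0, 0.4]
gripper_width: 39.7
gripper_force: 4.0
time_s: 5.25
ee_pos: [486.1, 138.2, 1.9]
ee_rot: [180.0, 0.0, 26.8]
force: [0.6, -0.3, 0.0]
gripper_width: 60.6
gripper_force: 0.0
t 5.25 tool shift [ 0.4  0.1 -0.1] pos [486.1 138.2   1.9] [180.    0.   26.8] F [ 0.57 -0.26  0.01] w 60.6 0.0
```

```bash
python3 -m pendant '{"translation":[[0,0,0],[0,0,0],[0,0,0],[0,0,0],[0,0,0],[0,0,0],[0,0,0],[0,0,0]],"roll":[-0.12,-0.12,-0.12,-0.12,-0.12,-0.12,-0.12,-0.12],"hand":[85,85,85,85,85,85,85,85]}'
python3 -m pendant '{"translation":[[0,0,0],[0,0,0],[0,0,0],[0,0,0],[0,0,0],[0,0,0],[0,0,0],[0,0,0]],"roll":[-0.12,-0.12,-0.12,-0.06,0,0,0,0],"hand":[85,85,85,85,85,120,170,170]}' 8
python3 -m pendant '{"translation":[[0,0,0],[0,0,0],[0,0,0],[0,0,0],[0,0,-5],[0,0,-20],[0,0,-30],[0,0,-30]],"roll":[0,0,0,0,0,0,0,0],"hand":[170,170,170,170,170,170,170,170]}' 8
python3 m.py 531.5,-96.3,90
```

```text
time_s: 5.92
ee_pos: [486.1, 138.2, 1.9]
ee_rot: [-180.0, 0.0, 82.1]
force: [-0.1, -0.3, 0.2]
gripper_width: 61.0
gripper_force: 0.0
time_s: 6.58
ee_pos: [486.1, 138.2, 1.9]
ee_rot: [-180.0, 0.0, 105.8]
force: [0.4, 0.3, -0.6]
gripper_width: 43.2
gripper_force: 0.0
time_s: 7.25
ee_pos: [485.2, 138.0, 87.5]
ee_rot: [-179.9, 0.0, 105.9]
force: [1.9, 0.7, -0.4]
gripper_width: 39.2
gripper_force: 8.0
t 7.25 tool shift [-238.   -19.6   -2.5] pos [485.2 138.   87.5] [-179.86    0.    105.87] F [ 1.9   0.7  -0.39] w 39.2 7.999868988990784
```

```bash
python3 -m pendant '{"translation":[[0,0,-35],[-20,-2,-25],[-33,-3,0],[-38,-3,0],[-38,-3,0],[-38,-3,0],[-38,-3,0],[-20,-2,0]],"roll":[0,0,0,0,0,0,0,0],"hand":[170,170,170,170,170,170,170,170]}'
python3 -m pendant '{"translation":[[-12,-1,0],[0,0,0],[0,0,0],[0,0,0],[0,0,0],[0,0,0],[0,0,0],[0,0,0]],"roll":[0,0,0,0,0,0,0,0],"hand":[170,170,170,170,170,170,170,170]}'
python3 m.py 530.5,-95.5,62
cat > d.py <<'E'
from h import *
import sys
p=env.grab_frame("side"); q=env.grab_frame("top")
a=cv2.resize(p["frame"][170:270,280:420,::-1],(560,400),interpolation=2)
b=cv2.resize(q["frame"][190:290,300:360,::-1],(240,400),interpolation=2)
cv2.imwrite(sys.argv[1],cv2.convertScaleAbs(np.hstack([a,b]),alpha=1.8))
E
python3 d.py pics/over.png
```

```text
time_s: 7.92
ee_pos: [529.9, -87.1, 147.4]
ee_rot: [180.0, 0.1, 105.7]
force: [1.1, -0.5, -0.6]
gripper_width: 39.2
gripper_force: 8.0
time_s: 8.58
ee_pos: [531.6, -94.5, 147.0]
ee_rot: [180.0, 0.0, 105.9]
force: [0.2, -1.1, -1.2]
gripper_width: 39.5
gripper_force: 8.0
t 8.5833 tool shift [-0.6 -1.4 85. ] pos [531.6 -94.5 147. ] [180.     0.   105.93] F [ 0.15 -1.07 -1.23] w 39.5 8.000009804964066
```

View pics/over.png

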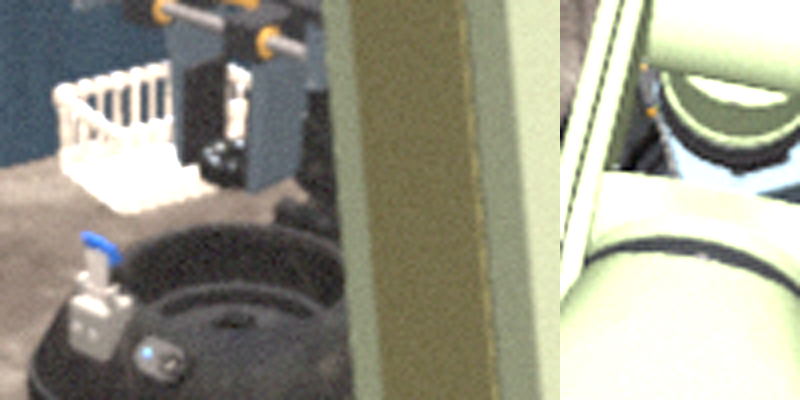

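The side view shows the disc held level between the fingers at about px (335,210), and the hub nose at about px (339,250). I'll use both to check the hub position.

Run:
```python
from h import *
p=env.grab_frame("side")
for z in(52,56,60): print(z,np.round(unproj(p,[[338.4,250.1]],plane=z),1))
for z in(150,153,157): print(z,np.round(unproj(p,[[335.2,209.6]],plane=z),1))
f=p["frame"][235:265,318:360].astype(int).sum(2); 
g=cv2.GaussianBlur(f.astype(np.float32),(0,0),.8)
ref=cv2.GaussianBlur(f.astype(np.float32),(0,0),6); m=(g<ref*0.72)
n,l,st,ce=cv2.connectedComponentsWithStats(m.astype(np.uint8))
for k in range(1,n):
    if st[k,4]>6: print(st[k],ce[k]+[318,235],np.round(unproj(p,[ce[k]+[318,235]],plane=57),1))
```

```text
52 [[537.6 -97.1  52. ]]
56 [[531.5 -93.1  56. ]]
60 [[525.5 -89.1  60. ]]
150 [[539.7 -88.6 150. ]]
153 [[534.2 -85.  153. ]]
157 [[527.  -80.3 157. ]]
[ 6 26  5  4 13] [326.46153846 262.76923077] [[497.4 -41.4  57. ]]
```

```bash
python3 -m pendant '{"translation":[[0,-0.9,10],[0,0,20],[0,0,20],[0,0,20],[0,0,9],[0,0,0],[0,0,0],[0,0,0]],"roll":[0,0,0,0,0,0,0,0],"hand":[170,170,170,170,170,170,170,170]}'
python3 m.py 530.7,-94.7,54
python3 -m pendant '{"translation":[[0,0,1],[0,0,1],[0,0,1],[0,0,1],[0,0,1],[0,0,0],[0,0,0],[0,0,0]],"roll":[0,0,0,0,0,0,0,0],"hand":[170,170,170,170,170,170,170,170]}'
python3 m.py 530.7,-94.7,54
```

```text
time_s: 9.4
ee_pos: [531.6, -95.7, 68.8]
ee_rot: [179.9, 0.1, 105.9]
force: [0.5, -0.9, -0.0]
gripper_width: 39.2
gripper_force: 8.0
t 9.4 tool shift [ 1.2 -0.6 14.8] pos [531.6 -95.7  68.8] [1.7990e+02 5.0000e-02 1.0587e+02] F [ 0.53 -0.87 -0.04] w 39.2 8.000016063451767
time_s: 10.07
ee_pos: [530.8, -95.5, 62.9]
ee_rot: [-180.0, 0.0, 105.9]
force: [0.6, 0.1, -0.1]
gripper_width: 39.1
gripper_force: 8.0
t 10.0667 tool shift [0.8 0.1 8.9] pos [530.8 -95.5  62.9] [-180.      0.    105.87] F [ 0.62  0.05 -0.05] w 39.1 8.000005781650543
```

```bash
python3 -m pendant '{"translation":[[0,0,0.7],[0,0,0],[0,0,0.7],[0,0,0],[0,0,0.7],[0,0,0],[0,0,0],[0,0,0]],"roll":[0,0,0,0,0,0,0,0],"hand":[170,170,170,170,170,170,170,170]}'
python3 -m pendant '{"translation":[[0,0,0.7],[0,0,0],[0,0,0.7],[0,0,0],[0,0,0.6],[0,0,0],[0,0,0],[0,0,0]],"roll":[0,0,0,0,0,0,0,0],"hand":[170,170,170,170,170,170,170,170]}'
```

```text
time_s: 10.73
ee_pos: [530.8, -95.5, 60.9]
ee_rot: [180.0, 0.0, 105.9]
force: [-0.4, 0.6, 1.0]
gripper_width: 39.3
gripper_force: 8.0
time_s: 11.4
ee_pos: [531.1, -95.6, 58.9]
ee_rot: [180.0, 0.0, 105.9]
force: [1.2, -1.4, 0.4]
gripper_width: 39.2
gripper_force: 8.0
```

```bash
python3 -m pendant '{"translation":[[0,0,0.7],[0,0,0],[0,0,0.7],[0,0,0],[0,0,0.7],[0,0,0],[0,0,0],[0,0,0]],"roll":[0,0,0,0,0,0,0,0],"hand":[170,170,170,170,170,170,170,170]}'
python3 -m pendant '{"translation":[[0,0,0.6],[0,0,0],[0,0,0.6],[0,0,0],[0,0,0.5],[0,0,0],[0,0,0],[0,0,0]],"roll":[0,0,0,0,0,0,0,0],"hand":[170,170,170,170,170,170,170,170]}'
```

```text
time_s: 12.07
ee_pos: [531.0, -95.6, 56.8]
ee_rot: [180.0, 0.0, 105.9]
force: [1.1, -1.0, 0.0]
gripper_width: 39.4
gripper_force: 8.0
time_s: 12.73
ee_pos: [531.0, -95.6, 55.1]
ee_rot: [180.0, 0.0, 105.9]
force: [2.5, -1.4, 0.7]
gripper_width: 39.2
gripper_force: 8.0
```

```bash
python3 -m pendant '{"translation":[[0,0,0.6],[0,0,0],[0,0,0.6],[0,0,0],[0,0,0],[0,0,0],[0,0,0],[0,0,0]],"roll":[0,0,0,0,0,0,0,0],"hand":[170,170,170,170,170,170,170,170]}'
python3 -m pendant '{"translation":[[0,0,0],[0,0,0],[0,0,0],[0,0,0],[0,0,0],[0,0,0],[0,0,0],[0,0,0]],"roll":[0,0,0,0,0,0,0,0],"hand":[145,140,136,132,128,128,128,128]}'
```

```text
time_s: 13.4
ee_pos: [531.1, -95.6, 54.0]
ee_rot: [180.0, 0.0, 105.9]
force: [3.3, -3.2, 1.7]
gripper_width: 39.4
gripper_force: 8.0
time_s: 14.07
ee_pos: [530.5, -95.3, 53.7]
ee_rot: [-180.0, -0.0, 105.9]
force: [0.4, -0.1, 0.3]
gripper_width: 45.0
gripper_force: 0.0
```

```bash
python3 -m pendant '{"translation":[[0,0,-4],[0,0,-12],[0,0,-20],[0,0,-30],[0,0,-35],[0,0,-35],[0,0,-35],[0,0,-20]],"roll":[0,0,0,0,0,0,0,0],"hand":[128,128,128,128,128,200,255,255]}'
python3 -m pendant '{"translation":[[0,0,0],[0,0,0],[0,0,0],[0,0,0],[0,0,0],[0,0,0],[0,0,0],[0,0,0]],"roll":[0,0,0,0,0,0,0,0],"hand":[255,255,255,255,255,255,255,255]}'
python3 m.py 532,-96.5,245
python3 - <<'E'
from h import *
c,s=np.cos(np.radians(15.9)),np.sin(np.radians(15.9))
for n in("side","top"):
    p=env.grab_frame(n); C=cloud(p,np.ones((480,640),bool))
    d=C[:,:2]-[532,-96.5]; w=np.c_[d@[c,s],d@[-s,c],C[:,2]]
    L=w[(abs(w[:,0])<110)&(w[:,1]<-60)&(w[:,1]>-330)&(w[:,2]>60)&(w[:,2]<240)]
    H,_,_=np.histogram2d(L[:,1],L[:,2],bins=[np.arange(-330,-50,30),np.arange(60,241,30)])
    print(n,"rows y -330.. step30, cols z60.. step30\n",H.astype(int))
    if n=="side":
        cv2.imwrite("pics/placed.png",cv2.convertScaleAbs(cv2.resize(p["frame"][200:270,290:380,::-1],(720,560),interpolation=2),alpha=2))
E
```

```text
time_s: 14.73
ee_pos: [532.0, -95.6, 249.5]
ee_rot: [179.7, 0.2, 105.9]
force: [0.6, -1.2, 0.4]
gripper_width: 28.1
gripper_force: 0.0
time_s: 15.4
ee_pos: [530.7, -95.4, 244.4]
ee_rot: [-180.0, -0.0, 105.9]
force: [-0.2, 0.5, 0.4]
gripper_width: 0.6
gripper_force: 0.0
t 15.4 tool shift [-1.4  1.  -0.6] pos [530.7 -95.4 244.4] [-1.7995e+02 -2.0000e-02  1.0587e+02] F [-0.23  0.52  0.41] w 0.6 0.0
side rows y -330.. step30, cols z60.. step30
 [[  0   0   0   0   0   0]
 [  0   0   0   0   0   0]
 [  0   0   0   0   0   0]
 [  0   0   0   0   0   0]
 [  0   0   0   0   0   0]
 [  0   0   0   0   0   0]
 [  0   0   0  16   8   8]
 [  0   3 236 232 151   0]
 [100 303 145   1   0   0]]
top rows y -330.. step30, cols z60.. step30
 [[  0   0   0   0   0   0]
 [  0   0   0   0   0   0]
 [  0   0   0   0   0   0]
 [  0   0   0   0   0   0]
 [  0   0   0   0   0   0]
 [  0   0   0   0   0   0]
 [  0   0   0  16 219 186]
 [  0   6 185 146 292  27]
 [  0  12  26   0   0   0]]
```

View pics/placed.png

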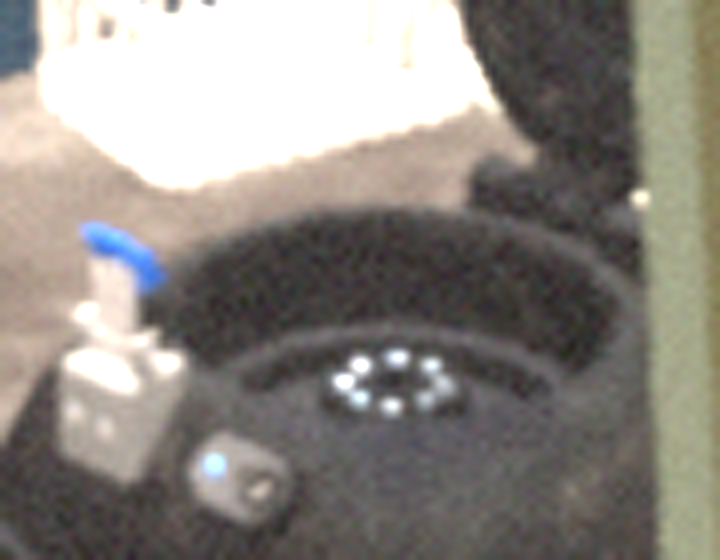

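The disc lies level on the hub, with its dot ring at crop (395,382), and the space behind the lid is clear. Next I go over the lid and down behind it.

```bash
python3 -m pendant '{"translation":[[-25,0,0],[-30,0,0],[-30,0,0],[-30,0,0],[-30,0,0],[-30,0,0],[-10,0,0],[0,0,0]],"roll":[0,0,0,0,0,0,0,0],"hand":[255,255,255,255,255,255,255,255]}'
python3 -m pendant '{"translation":[[0,0,0],[0,0,15],[0,0,20],[0,0,20],[0,0,15],[0,0,5],[0,0,0],[0,0,0]],"roll":[0,0,0,0,0,0,0,0],"hand":[255,255,255,255,255,255,255,255]}'
cat > w.py <<'E'
import numpy as np
from workcell import env
s=env.state(); d=np.array(s["ee_pos"][:2])-[532,-96.5]; a=np.radians(15.9)
f=np.array(s["force"])
print(round(s["time_s"],2),"well x,y",np.round([d@[np.cos(a),np.sin(a)],d@[-np.sin(a),np.cos(a)]],1),"z",round(s["ee_pos"][2],1),"F wellx,y,z",np.round([f[:2]@[np.cos(a),np.sin(a)],f[:2]@[-np.sin(a),np.cos(a)],f[2]],1))
E
python3 w.py
```

```text
time_s: 16.17
ee_pos: [581.6, -275.5, 244.0]
ee_rot: [-180.0, -0.0, 105.7]
force: [0.4, -1.1, -0.1]
gripper_width: 0.5
gripper_force: 0.0
time_s: 16.83
ee_pos: [581.7, -272.5, 170.8]
ee_rot: [180.0, 0.0, 105.9]
force: [-0.0, -0.5, -0.7]
gripper_width: 0.5
gripper_force: 0.0
16.83 well x,y [  -0.4 -182.9] z 170.8 F wellx,y,z [-0.2 -0.5 -0.7]
```

```bash
python3 -m pendant '{"translation":[[10,0,-8],[10,0,-6],[8,0,-4],[8,0,-4],[8,0,-3],[8,0,-2],[8,0,-1],[5,0,0]],"roll":[0,0,0,0,0,0,0,0],"hand":[255,255,255,255,255,255,255,255]}'; python3 w.py
python3 -m pendant '{"translation":[[5,0,-2],[5,0,-2],[5,0,-2],[5,0,-1],[5,0,-1],[5,0,0],[2,0,0],[0,0,0]],"roll":[0,0,0,0,0,0,0,0],"hand":[255,255,255,255,255,255,255,255]}'; python3 w.py
python3 - <<'E'
from h import *
p=env.grab_frame("side"); 
cv2.imwrite("pics/lid1.png",cv2.convertScaleAbs(cv2.resize(p["frame"][110:270,270:450,::-1],(675,600),interpolation=2),alpha=1.5))
E
```

```text
time_s: 17.5
ee_pos: [563.5, -209.9, 198.4]
ee_rot: [180.0, 0.0, 105.9]
force: [1.0, -2.7, 1.9]
gripper_width: 0.5
gripper_force: 1.4
17.5 well x,y [  -0.8 -117.7] z 198.4 F wellx,y,z [ 0.2 -2.9  1.9]
time_s: 18.17
ee_pos: [554.5, -179.4, 205.8]
ee_rot: [-180.0, -0.0, 105.9]
force: [0.4, -0.6, -0.6]
gripper_width: 0.7
gripper_force: 0.5
18.17 well x,y [ -1.  -85.9] z 205.8 F wellx,y,z [ 0.2 -0.7 -0.6]
```

View pics/lid1.png

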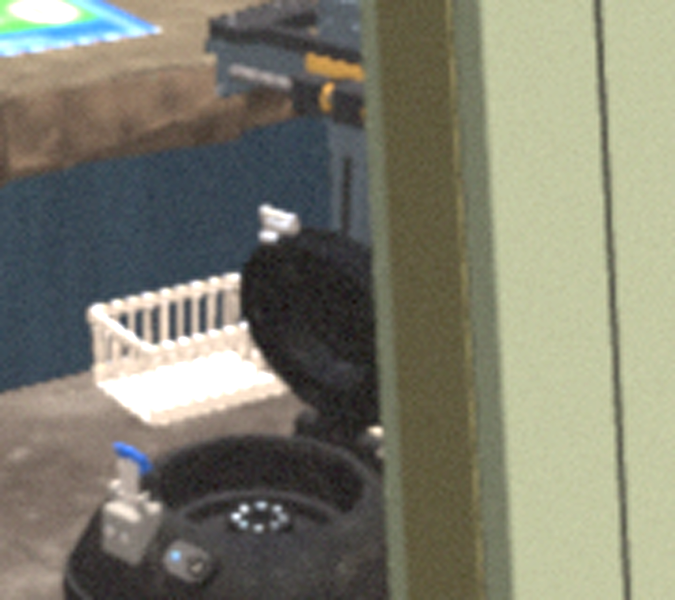

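```bash
python3 -m pendant '{"translation":[[6.5,0,0],[6.5,0,0],[6.5,0,0],[6.5,0,0],[6,0,0],[6,0,2.5],[6,0,2.5],[6,0,2.5]],"roll":[0,0,0,0,0,0,0,0],"hand":[255,255,255,255,255,255,255,255]}'; python3 w.py
python3 -m pendant '{"translation":[[6,0,2.5],[5,0,2.5],[5,0,4],[5,0,4],[5,0,4],[5,0,4],[5,0,4],[0,0,0]],"roll":[0,0,0,0,0,0,0,0],"hand":[255,255,255,255,255,255,255,255]}'; python3 w.py
```

```text
time_s: 18.88
ee_pos: [541.2, -131.1, 198.6]
ee_rot: [180.0, -0.0, 105.9]
force: [0.3, -0.8, 1.8]
gripper_width: 0.7
gripper_force: 1.2
18.88 well x,y [ -0.7 -35.8] z 198.6 F wellx,y,z [ 0.  -0.8  1.8]
time_s: 19.55
ee_pos: [530.5, -96.4, 172.1]
ee_rot: [-179.9, -0.1, 105.9]
force: [0.8, 0.4, 2.5]
gripper_width: 0.5
gripper_force: 0.7
19.55 well x,y [-1.5  0.5] z 172.1 F wellx,y,z [0.8 0.1 2.5]
```

```bash
python3 -m pendant '{"translation":[[4.5,0,5],[4.5,0,5],[4.5,0,5],[2.5,0,4],[2.5,0,4],[1,0,2],[0,0,0],[0,0,0]],"roll":[0,0,0,0,0,0,0,0],"hand":[255,255,255,255,255,255,255,255]}'; python3 w.py
python3 -m pendant '{"translation":[[1,0,1],[1,0,1],[0.5,0,1],[0.5,0,1],[0.5,0,1],[0.5,0,1],[0,0,0],[0,0,0]],"roll":[0,0,0,0,0,0,0,0],"hand":[255,255,255,255,255,255,255,255]}'; python3 w.py
```

```text
time_s: 20.22
ee_pos: [525.9, -78.5, 148.2]
ee_rot: [-180.0, -0.0, 105.9]
force: [-1.1, -2.0, 0.7]
gripper_width: 0.5
gripper_force: 0.7
20.22 well x,y [-1. 19.] z 148.2 F wellx,y,z [-1.6 -1.6  0.7]
time_s: 20.88
ee_pos: [524.9, -74.7, 142.3]
ee_rot: [180.0, -0.0, 105.9]
force: [0.6, 0.0, 1.5]
gripper_width: 0.7
gripper_force: 0.7
20.88 well x,y [-0.8 22.9] z 142.3 F wellx,y,z [ 0.6 -0.1  1.5]
```

```bash
for i in 1; do :; done
python3 -m pendant '{"translation":[[0.2,0,0.5],[0.2,0,0.5],[0.2,0,0.5],[0.2,0,0.5],[0.2,0,0.5],[0,0,0],[0,0,0],[0,0,0]],"roll":[0,0,0,0,0,0,0,0],"hand":[255,255,255,255,255,255,255,255]}'|grep force; python3 w.py
python3 -m pendant '{"translation":[[0.2,0,0.5],[0.2,0,0.5],[0.2,0,0.5],[0.2,0,0.5],[0,0,0],[0,0,0],[0,0,0],[0,0,0]],"roll":[0,0,0,0,0,0,0,0],"hand":[255,255,255,255,255,255,255,255]}' >/dev/null; python3 w.py
```

```text
force: [0.4, -0.7, 2.5]
gripper_force: 0.8
21.55 well x,y [-0.8 23.9] z 139.8 F wellx,y,z [ 0.2 -0.8  2.5]
22.22 well x,y [-0.8 24.7] z 137.8 F wellx,y,z [0.2 1.2 1.6]
```

```bash
python3 -m pendant '{"translation":[[0.2,0,0.3],[0.2,0,0.3],[0.1,0,0.3],[0,0,0.3],[0,0,0.3],[0,0,0],[0,0,0],[0,0,0]],"roll":[0,0,0,0,0,0,0,0],"hand":[255,255,255,255,255,255,255,255]}' >/dev/null; python3 w.py
```

```text
22.88 well x,y [-0.9 25.2] z 136.3 F wellx,y,z [1.5 1.7 3.1]
```

```bash
python3 -m pendant '{"translation":[[0.1,0,0.25],[0.1,0,0.25],[0.1,0,0.25],[0,0,0.25],[0,0,0],[0,0,0],[0,0,0],[0,0,0]],"roll":[0,0,0,0,0,0,0,0],"hand":[255,255,255,255,255,255,255,255]}' >/dev/null; python3 w.py
python3 -m pendant '{"translation":[[0.1,0,0.25],[0.1,0,0.25],[0.1,0,0.25],[0,0,0.25],[0,0,0],[0,0,0],[0,0,0],[0,0,0]],"roll":[0,0,0,0,0,0,0,0],"hand":[255,255,255,255,255,255,255,255]}' >/dev/null; python3 w.py
```

```text
23.55 well x,y [-0.9 25.4] z 135.3 F wellx,y,z [0.5 1.9 2.8]
24.22 well x,y [-0.9 25.7] z 134.3 F wellx,y,z [-0.6  1.6  2.4]
```

```bash
python3 -m pendant '{"translation":[[0.1,0,0.25],[0.1,0,0.25],[0.1,0,0.25],[0,0,0.25],[0,0,0],[0,0,0],[0,0,0],[0,0,0]],"roll":[0,0,0,0,0,0,0,0],"hand":[255,255,255,255,255,255,255,255]}' >/dev/null; python3 w.py
```

```text
24.88 well x,y [-0.9 26. ] z 133.3 F wellx,y,z [0.1 2.  2.1]
```

```bash
python3 -m pendant '{"translation":[[0.1,0,0.25],[0.1,0,0.25],[0.1,0,0.25],[0,0,0.25],[0,0,0],[0,0,0],[0,0,0],[0,0,0]],"roll":[0,0,0,0,0,0,0,0],"hand":[255,255,255,255,255,255,255,255]}' >/dev/null; python3 w.py
python3 -m pendant '{"translation":[[0.1,0,0.25],[0.1,0,0.25],[0.1,0,0.25],[0,0,0.25],[0,0,0],[0,0,0],[0,0,0],[0,0,0]],"roll":[0,0,0,0,0,0,0,0],"hand":[255,255,255,255,255,255,255,255]}' >/dev/null; python3 w.py
```

```text
25.55 well x,y [-0.9 26.3] z 132.3 F wellx,y,z [-1.   1.8  2.5]
26.22 well x,y [-0.8 26.5] z 131.8 F wellx,y,z [-1.8  1.5  6.2]
```

```bash
python3 -m pendant '{"translation":[[0.1,0,0.25],[0.1,0,0.25],[0.1,0,0.25],[0,0,0.25],[0,0,0],[0,0,0],[0,0,0],[0,0,0]],"roll":[0,0,0,0,0,0,0,0],"hand":[255,255,255,255,255,255,255,255]}' >/dev/null; python3 w.py
```

```text
26.88 well x,y [-0.9 26.8] z 130.8 F wellx,y,z [-0.4  1.5  5.8]
```

```bash
python3 -m pendant '{"translation":[[0.1,0,0.2],[0.1,0,0.2],[0,0,0.2],[0,0,0],[0,0,0],[0,0,0],[0,0,0],[0,0,0]],"roll":[0,0,0,0,0,0,0,0],"hand":[255,255,255,255,255,255,255,255]}' >/dev/null; python3 w.py
```

```text
27.55 well x,y [-0.9 27.2] z 129.7 F wellx,y,z [-1.4  2.8  4.4]
```

```bash
python3 -m pendant '{"translation":[[0.1,0,0.2],[0,0,0.2],[0,0,0],[0,0,0],[0,0,0],[0,0,0],[0,0,0],[0,0,0]],"roll":[0,0,0,0,0,0,0,0],"hand":[255,255,255,255,255,255,255,255]}' >/dev/null; python3 w.py
```

```text
28.22 well x,y [-0.9 27.1] z 129.3 F wellx,y,z [-0.5  2.4  3.5]
```

```bash
python3 -m pendant '{"translation":[[0.1,0,0.2],[0,0,0.2],[0,0,0],[0,0,0],[0,0,0],[0,0,0],[0,0,0],[0,0,0]],"roll":[0,0,0,0,0,0,0,0],"hand":[255,255,255,255,255,255,255,255]}' >/dev/null; python3 w.py
```

```text
28.88 well x,y [-0.9 27.3] z 128.9 F wellx,y,z [0.4 0.3 1.8]
```

```bash
python3 -m pendant '{"translation":[[0,0,0.15],[0,0,0.15],[0,0,0],[0,0,0],[0,0,0],[0,0,0],[0,0,0],[0,0,0]],"roll":[0,0,0,0,0,0,0,0],"hand":[255,255,255,255,255,255,255,255]}' >/dev/null; python3 w.py
```

```text
29.55 well x,y [-0.8 27.3] z 128.6 F wellx,y,z [0.6 0.5 2.2]
```

```bash
python3 -m pendant '{"translation":[[0,0,-0.3],[0,0,-0.3],[0,0,-0.3],[0,0,-0.3],[0,0,-0.3],[0,0,0],[0,0,0],[0,0,0]],"roll":[0,0,0,0,0,0,0,0],"hand":[255,255,255,255,255,255,255,255]}' >/dev/null; python3 w.py
python3 -m pendant '{"translation":[[0,0,-0.5],[0,0,-0.5],[0,0,-0.5],[0,0,-0.5],[0,0,-0.5],[0,0,0],[0,0,0],[0,0,0]],"roll":[0,0,0,0,0,0,0,0],"hand":[255,255,255,255,255,255,255,255]}' >/dev/null; python3 w.py
```

```text
30.22 well x,y [-0.9 27.3] z 130.1 F wellx,y,z [-0.4 -0.6 -0.3]
30.88 well x,y [-0.8 27.3] z 132.7 F wellx,y,z [-0.9  0.4  0.1]
```

The force dropped to zero as I eased off, so the lid is held. I'll retreat straight up and check.

```bash
python3 -m pendant '{"translation":[[0,0,-5],[0,0,-10],[0,0,-15],[0,0,-20],[0,0,-25],[0,0,-25],[0,0,-25],[0,0,0]],"roll":[0,0,0,0,0,0,0,0],"hand":[255,255,255,255,255,255,255,255]}' >/dev/null; python3 w.py
python3 -m pendant '{"translation":[[0,0,0],[20,0,0],[30,0,0],[30,0,0],[30,0,0],[30,0,0],[20,0,0],[0,0,0]],"roll":[0,0,0,0,0,0,0,0],"hand":[255,255,255,255,255,255,255,255]}' >/dev/null; python3 w.py
python3 - <<'E'
from h import *
p=env.grab_frame("side"); 
cv2.imwrite("pics/end.png",cv2.convertScaleAbs(cv2.resize(p["frame"][150:270,270:400,::-1],(650,600),interpolation=2),alpha=1.7))
C=cloud(p,np.ones((480,640),bool)); d=C[:,:2]-[532,-96.5]
L=C[(np.hypot(*d.T)<40)&(C[:,2]<160)]; c=L.mean(0);n=np.linalg.svd(L-c)[2][2]; print(len(L),c,n)
E
```

```text
31.55 well x,y [ 1.7 26.2] z 264.0 F wellx,y,z [ 0.2 -0.3  0.9]
32.22 well x,y [ -1.7 190.6] z 256.8 F wellx,y,z [ 0.3  0.1 -0.9]
541 [529.4611838  -94.52059661 110.8680492 ] [-0.99544671  0.09388029 -0.01650244]
```

View pics/end.png

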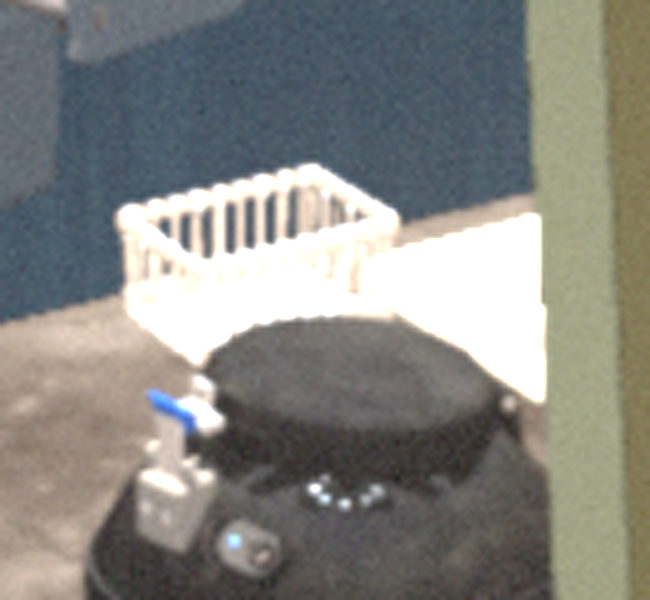

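The lid is held under the blue hook at crop (190,410). The disc's dots show level beneath it at (345,492), and the gripper is clear.

```bash
python3 -c "from workcell import env; print(env.job_done())"
```

```text
the job is handed in; nothing more can be done
None
```

The smaller disc is seated flat on the hub and released, the lid is clicked shut and held by its catch, and the job was handed in at about 32 s; the hand-in gave no verdict back.

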